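Unbolt, twist out and put away the puzzle knob

ROBOT

A 7-joint arm with a two-finger parallel gripper is mounted at the origin on the work surface. World frame = base frame: x ahead of the robot, y to its left, z up, the work surface at z = 0. Lengths are in mm, angles in rad, forces in N, time in s.
With the tool pointing down it reaches from about 375 to 925 mm from the base axis. Payload 3.1 kg.
Tool frame: the origin (TCP) lies on the centre line of the jaws, within the pads' length; the fingertips stand 22 mm ahead of it and the grasp point (between the pads) lies 3 mm ahead of it (manip.tips_ahead is the distance from the TCP to the fingertips, in mm); z points along the fingers, y is the line along which they close (so a half turn about z gives the same grasp; the last joint's range is limited). The gripper opens to 85 mm and grips with 20 to 120 N. Pads are 22 mm wide; open, the fingers measure 114 mm over their backs; the gripper's body (76 mm by 85 mm) begins 54 mm behind the grasp point. The pads swing forward as they close: fully open they stand 13 mm farther back than shut.
Start: joints at [-1.392, 0.383, 0.044, 1.598, -0.018, 1.161, -0.05], TCP at [177.608, 625.266, 215.369] pointing down, gripper open.
Joint ranges: [-2.61, 2.61], [-0.41, 2.15], [-1.48, 1.57], [0, 2.5], [-1.57, 4.71], [0.05, 1.97], [-2.85, 2.85]. Speed limits (rad/s): [2.79, 2.79, 3.14, 3.14, 3.14, 3.14, 3.14].

INTERFACE

Orientations are given as a unit quaternion [x, y, z, w].
In Python, from workcell import manip gives the robot as it stands.
- The arm moves only by the shell command python3 -m crank 'ROWS' [FORCE]. ROWS is JSON, a list of rows, each an object with "translation": the shift along the world's x, y, z scaled (see below), a list of three; "twist": the turn about the world's z scaled (see below); "jaw": the opening, from 0 (shut) to 1 (fully open). A call has 1 to 20 rows; each row is the pose to reach, as a shift and turn from the pose commanded when the call began; what a row does not reach only later rows make up. The controller multiplies each number of a shift by 500 mm and each number of a turn by 90 degrees. A row lasts 1/8 s, in which the tool goes at most 62.5 mm and 10.7 degrees, less where a joint would pass 70% of its speed; a pose out of reach is approached as far as the arm can. A call with a number of a shift or a turn outside -1 to 1 is refused whole. A call with a gripper value outside its range is refused whole. The fingers move at their own pace and stop on an object; FORCE is the grip in N (left out, the last holds). Time passes only in rows, so rows that repeat a pose let the fingers close. It gives the time, the measured TCP pose, the force, the opening and the grip force at its end, in the units of the state.
- manip.sense(): the state, without advancing time (a new reading comes with each control period).
- manip.read_camera(name): name is "scene" or "top"; returns a dict with "img" (400x640x3 uint8, red, green, blue), "K" (3x3 intrinsics, pixels), "xyz" and "orientation" of the camera in the world. Camera axes: x right, y down, z forward; pixel columns grow to the right and rows downward; lengths in mm; the calibration is good to about 2 mm. A picture is of the moment at which its call begins. There is no depth.
- manip.hand_in(): hands the job in; it is judged then, once.
The state is a dict: "clock": time; "joint_positions": joint angles; "joint_velocities": joint speeds; "effort": joint torques, N m; "ee_pos": TCP position; "eef_rot": TCP orientation; "contact_force": force on the tool from outside, world axes, zero at the start; "ft_torque": the same for the moment, N m; "gripper_width": opening from 0.0 (shut) to 1.0 (fully open); "grip_force": force on a finger pad.
Only numpy, scipy, OpenCV 4.12 (cv2) and the standard library are available. Lean on these libraries where they do the work, as an engineer would, in place of code of your own. Each camera call takes 0.05 s, during which the arm holds its last target. There are 200 camera calls.

TASK

Pack the puzzle table away: slide the yellow bolt all the way back, clear of the big red knob, then turn the knob anticlockwise (seen from above) until it comes up against its hidden end stop, where it is free to lift straight up out of its socket. Lay the knob down gently inside the open pine drawer, leave the bolt slid back, and leave the owl, mallet and orange tiles where they are.

Things in the scene. Friction and masses are not known exactly. Their poses are not given: they have to be found in the camera images.
- unit: Green painted wooden peg puzzle table unit, fixed, 280 (x) x 620 (y) x 90 high, standing on the work surface; origin at the centre of its underside; its -x side is the front, from which the drawer comes out.
- drawer_in (a point): Point on the pine drawer's inner floor (18 above the work surface), midway across, 70 behind the inside of its front; axes as the unit's (+x into the unit). The drawer is half open: at least 65 behind this point is uncovered before the edge of the unit's top. Inside 330 wide; side walls 38 and front 48 above the floor. Runs stiffly.
- socket: Wooden boss fixed on the unit, 104 diameter, 36 high; origin centre of underside. Bolt track 52 wide, 46 high along its +y, 55 to 180 from the axis. Inside, hidden by the knob, a slot lets the knob's crossbar out at one angle (twofold) only, with end stops there: 0.8 to 2.1 rad anticlockwise of the start, different each time. Elsewhere the knob rises 3 mm at most.
- knob: Red wooden bayonet knob, 0.2 kg. Origin on its axis under its flange (92 diameter, 14 thick), which rests on the socket's top; z up. Grip bar 80 long (x), 22 thick (y), 14 to 56 above the origin. Ear with white dot, 18 wide, to 67 from the axis along +x; the bolt blocks it. Below: stem 18 diameter, and crossbar 58 (x) by 14 (y), 12 to 24 below the origin.
- bolt_grip (a point): Point on the axis of the yellow bolt's upright round grip (24 in diameter, standing 38 above the bolt, its top 14 above this point), 24 above the top of the bolt, with which it moves; axes as the socket's. The bolt itself is 20 wide and 11 thick, and its tip starts about 51 from the knob's axis.
- bolt (a joint): Travel of the bolt along the socket's +y, away from the knob, in m: 0 locks the knob, 0.046 is fully back.
- owl: Painted wooden owl rattle standing upright, 60 in diameter, 98 high; origin at the centre of its underside. To be left alone.
- mallet: Wooden xylophone mallet with a red bead head, lying, 203 long along its y, 26 high; origin under its middle. To be left alone.
- tile1: Orange plastic hexagon tile, 61 across flats, 10 thick, lying on the unit's top; origin at the centre of its underside. To be left alone.
- tile2: Second orange hexagon tile, the same, lying on the work surface beside the drawer. To be left alone.
There are look-alikes about, which are no part of the job. Of the things shaped like the knob, the red one is meant.

How it is judged (in metres and radians):
On the way, in this order (a step that is already met when the one before it is completed fails the run):
1. the yellow bolt is slid back (at least 40 mm) while the knob is still down in its socket (value of joint bolt above 0.04 m and z of knob in the frame of socket below 0.042 m), for 0.2 s.
2. the knob has been turned and lifted clear of the socket (flange 30 mm above the socket's top) (z of knob in the frame of socket above 0.066 m), for 0.1 s.
At the end, for the whole second after the job is handed in: The knob lies at rest inside the drawer, its axis at least 20 mm from the drawer's front and 25 mm from its sides and its origin less than 75 mm above the drawer's floor; the bolt is still at least 38 mm back; owl, mallet and both tiles are within 30 mm of where they started (x of knob in the frame of drawer_in between -0.05 and 0.15 m and y of knob in the frame of drawer_in between -0.14 and 0.14 m and z of knob in the frame of drawer_in between 0 and 0.075 m and linear speed of knob below 0.03 m/s and value of joint bolt above 0.038 m and distance of each of owl, mallet, tile1, tile2 from where it was at the start of the episode below 0.03 m); the robot touches nothing.
It fails at once if the knob is dropped: over the drawer and not held, with its origin more than 90 mm above the drawer's floor (z of knob in the frame of drawer_in above 0.09 m and x of knob in the frame of drawer_in below 0.06 m and contact force between the fingers and knob below 0.01 N).
It fails at once if the owl is knocked over (angle between owl's own z axis and vertical above 0.5 rad).
It fails at once if the owl, the mallet or a tile is pushed more than 50 mm away (distance of any of owl, mallet, tile1, tile2 from where it was at the start of the episode above 0.05 m).
It also fails if it takes over 72 s, if anything falls off the work surface, if the arm or the gripper's body presses on something with over 40 N, if the wrist force passes 120 N, or if a joint passes its speed limit or range.

## Working session

There is one attempt and no reset: what is moved stays moved. The work goes in short steps, Python scripts to look and compute and a shell command to move; the robot and the scene stay as the last step left them, time stands still between calls to the robot, and variables do not carry over. Pictures are saved under pics/ and viewed, at most 10 in all, crops included, and the job is handed in when it is done.

```bash
mkdir -p pics; cat > h.py <<'E'
import numpy as np, cv2
from scipy.spatial.transform import Rotation as R
from workcell import manip
def cam(n):
    c=manip.read_camera(n); c['img']=np.array(c['img']); return c
def ray(c,u,v):
    d=R.from_quat(c['orientation']).apply(np.linalg.inv(np.array(c['K']))@[u,v,1]); return np.array(c['xyz'],float),d
def plane(c,u,v,z):
    o,d=ray(c,u,v); return o+d*(z-o[2])/d[2]
def proj(c,p):
    q=np.array(c['K'])@R.from_quat(c['orientation']).inv().apply(np.array(p,float)-c['xyz']); return q[:2]/q[2]
E
python3 - <<'E'
from h import *
for n in ('scene','top'):
    c=cam(n); cv2.imwrite(f'pics/{n}0.png',c['img'][:,:,::-1]); print(n,c['K'],c['xyz'],c['orientation'])
print(manip.sense())
E
```

```text
scene [[463.6568467    0.         320.67546205]
 [  0.         463.6568467  206.10588746]
 [  0.           0.           1.        ]] [1129.80129227  629.46284995 1085.85815939] [ 0.29606558  0.88979853 -0.32720971 -0.11635099]
top [[495.90686547   0.         316.24428037]
 [  0.         495.90686547 204.34010119]
 [  0.           0.           1.        ]] [ 365.68602913  -54.28017899 1246.33841199] [ 0.72638284 -0.67822752  0.07808083 -0.0792388 ]
{'clock': 0.1, 'joint_positions': array([-1.39180172,  0.38376044,  0.04384895,  1.59944888, -0.01790509,
        1.16119405, -0.04990337]), 'joint_velocities': array([ 0.00039962, -0.00244032,  0.00242761, -0.00495487, -0.00085208,
       -0.00037567,  0.00028273]), 'effort': array([ 2.42728303e-03, -4.34724748e+01,  1.02924798e+00, -2.50451785e+01,
        1.08807109e-02,  5.46576921e-03, -8.24915901e-06]), 'ee_pos': array([177.38995086, 624.38301161, 214.09356052]), 'eef_rot': array([ 1.37924864e-01,  9.90441957e-01, -1.20460215e-03, -1.03616422e-04]), 'contact_force': array([ 1.24213858, -0.42259001,  0.93048307]), 'ft_torque': array([-0.01098985,  0.0277805 , -0.03832822]), 'grip_force': 0.0, 'gripper_width': 1.0026128636332676}
```

View pics/scene0.png

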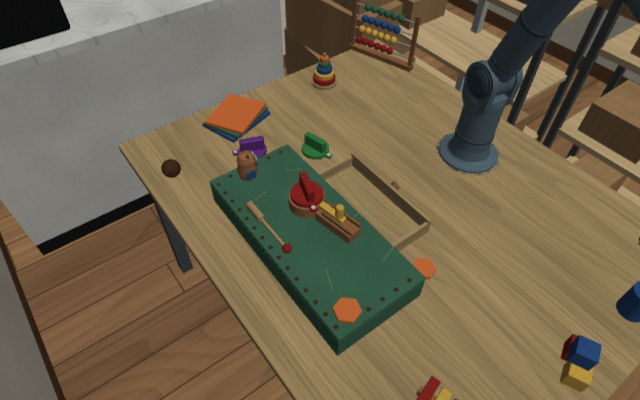

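View pics/top0.png

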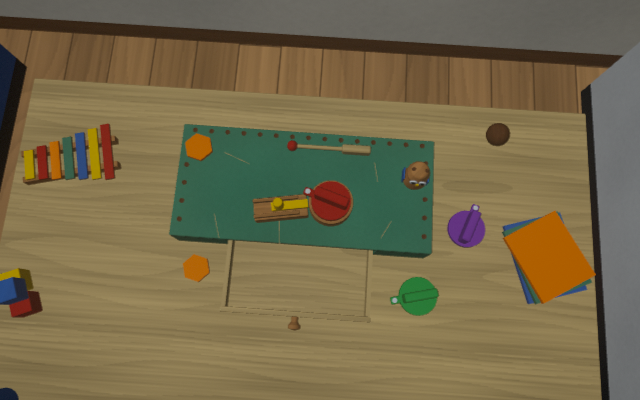

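The top view shows the red knob at (330,202) with its white dot at (307,191). The yellow bolt grip is at (278,203), and the drawer spans columns 228–370, rows 240–318. Things that could be taken for the knob are the green one at (417,296) and the purple one at (466,229). Both stand on the table and are the wrong colour, so I choose the red one on the boss, which is at (306,195) in the scene view.

```bash
cat > m.py <<'E'
from h import *
def blobs(c,lo,hi,roi,mn=6):
    x0,y0,x1,y1=roi; hsv=cv2.cvtColor(c['img'],cv2.COLOR_RGB2HSV)
    m=cv2.inRange(hsv,np.array(lo),np.array(hi)); k=np.zeros_like(m); k[y0:y1,x0:x1]=m[y0:y1,x0:x1]
    n,l,s,ce=cv2.connectedComponentsWithStats(k)
    return [(s[i].tolist(),ce[i].round(1).tolist()) for i in range(1,n) if s[i,4]>=mn],k
E
python3 - <<'E'
from m import *
t=cam('top'); s=cam('scene')
for nm,c,roi in (('top',t,(240,165,370,235)),('scene',s,(280,165,370,245))):
    print(nm,'white',blobs(c,(0,0,150),(180,90,255),roi,3)[0])
    print(nm,'yellow',blobs(c,(20,150,110),(32,255,255),roi)[0])
    b,k=blobs(c,(0,170,60),(8,255,255),roi,30); print(nm,'red',b); b2,k2=blobs(c,(170,170,60),(180,255,255),roi,30)
    k|=k2
    cs=max(cv2.findContours(k,cv2.RETR_EXTERNAL,cv2.CHAIN_APPROX_NONE)[0],key=cv2.contourArea); print(cv2.fitEllipse(cs),cv2.minEnclosingCircle(cs))
# unit top corners (approx) and drawer
b,k=blobs(t,(60,60,20),(95,255,255),(150,110,450,270),500)
cs=max(cv2.findContours(k,cv2.RETR_EXTERNAL,cv2.CHAIN_APPROX_NONE)[0],key=cv2.contourArea)
print('unit',cv2.approxPolyDP(cv2.convexHull(cs),4,True)[:,0].tolist())
for q in cv2.approxPolyDP(cv2.convexHull(cs),4,True)[:,0]: print(q,plane(t,*q,90)[:2].round())
a=cv2.resize(t['img'][160:330,210:390],None,fx=4,fy=4,interpolation=cv2.INTER_CUBIC)[:600]
cv2.imwrite('pics/crop1.png',cv2.resize(t['img'][165:325,215:380],None,fx=3.6,fy=3.6,interpolation=cv2.INTER_CUBIC)[:,:,::-1])
cv2.imwrite('pics/crop2.png',cv2.resize(s['img'][140:260,280:440],None,fx=5,fy=5,interpolation=cv2.INTER_CUBIC)[:,:,::-1])
E
```

```text
top white [([306, 189, 4, 4, 16], [307.5, 190.5])]
top yellow [([270, 197, 12, 14, 108], [275.6, 203.1]), ([282, 199, 26, 11, 223], [294.9, 203.6])]
top red [([304, 181, 47, 39, 1248], [330.1, 200.2])]
((329.52264404296875, 200.10903930664062), (37.255611419677734, 42.43731689453125), 105.6620864868164) ((326.94659423828125, 198.72329711914062), 23.649688720703125)
scene white [([311, 206, 4, 3, 11], [312.6, 206.9])]
scene yellow [([319, 201, 17, 16, 114], [327.4, 208.1]), ([336, 205, 10, 18, 116], [340.6, 213.0])]
scene red [([290, 173, 33, 39, 718], [306.4, 192.9])]
((306.8357849121094, 193.01744079589844), (29.40778350830078, 33.65047073364258), 155.69869995117188) ((307.0, 192.0), 20.24855613708496)
unit [[184, 126], [433, 142], [430, 253], [386, 254], [170, 234]]
[184 126] [803. 297.]
[433 142] [ 805. -320.]
[430 253] [ 529. -317.]
[386 254] [ 520. -214.]
[170 234] [532. 295.]
```

View pics/crop1.png

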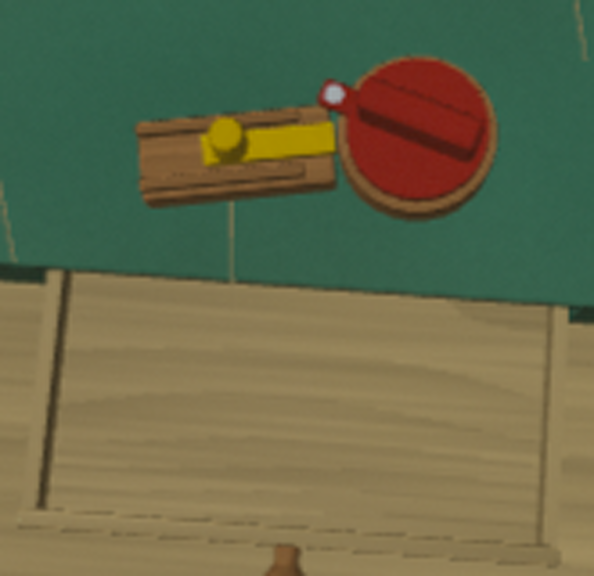

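View pics/crop2.png

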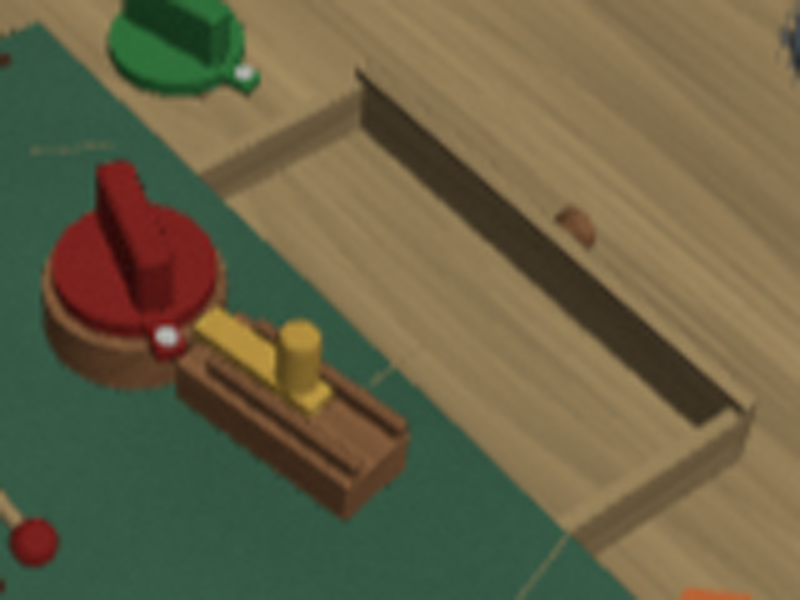

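```bash
python3 - <<'E'
from m import *
t=cam('top'); s=cam('scene')
f=lambda u,v:(u/3.6+215-.36,v/3.6+165-.36); g=lambda u,v:(u/5+280-.4,v/5+140-.4)
def tri(p,q):
    (o1,d1),(o2,d2)=ray(t,*p),ray(s,*q)
    a=np.linalg.lstsq(np.c_[d1,-d2],o2-o1,rcond=None)[0]; x,y=o1+a[0]*d1,o2+a[1]*d2
    return ((x+y)/2).round(1),np.linalg.norm(x-y).round(1)
print('flange z140 top/scene',plane(t,*f(418.5,128),140)[:2],plane(s,*g(137,266),140)[:2])
print('dot tri',tri((307.5,190.5),(312.6,206.9)),'z140',plane(t,307.5,190.5,140)[:2])
print('griptop tri',tri(f(226,132),g(300,328)))
for z in (160,170,175): print(z,plane(t,*f(226,132),z)[:2],plane(s,*g(300,328),z)[:2])
print('bar ends top z182',plane(t,*f(365,92),182),plane(t,*f(480,135),182))
print('drawer floor: FL,FR,BL,BR',[plane(t,*f(*p),18)[:2].round() for p in((46,508),(541,545),(70,272),(551,305))])
print('unit edge at drawer z90',plane(t,*f(60,270),90)[:2],plane(t,*f(560,305),90)[:2])
print('track ends z136',[plane(t,*f(*p),136)[:2].round() for p in((138,125),(330,105),(145,192),(335,180))])
print('yellow bolt axis', plane(t,*f(335,138),130)[:2])
E
```

```text
flange z140 top/scene [628.33916012 -76.67306499] [631.36404801 -71.42514044]
dot tri (array([648.2, -21.8, 138.4]), np.float64(0.9)) z140 [647.49646091 -21.545084  ]
griptop tri (array([608.8,  41.8, 177.8]), np.float64(0.3))
160 [612.70625548  43.52877012] [598.67664085  30.16064867]
170 [610.43237633  42.62841579] [604.41320694  36.63358618]
175 [609.29543676  42.17823862] [607.28148998  39.87005494]
bar ends top z182 [638.80203619 -41.58248348 182.        ] [ 616.58055522 -113.658151    182.        ]
drawer floor: FL,FR,BL,BR [array([377., 155.]), array([ 376., -179.]), array([538., 156.]), array([ 538., -178.])]
unit edge at drawer z90 [528.93113793 150.03755569] [ 528.40109513 -176.88443394]
track ends z136 [array([619., 102.]), array([640., -19.]), array([576.,  94.]), array([592., -26.])]
yellow bolt axis [620.42656367 -23.8312836 ]
```

```bash
python3 -m crank '[{"translation":[0.45,-0.55,0.1],"twist":-0.2,"jaw":1},{"translation":[0.45,-0.55,0.1],"twist":-0.2,"jaw":1},{"translation":[0.45,-0.55,0.1],"twist":-0.2,"jaw":1},{"translation":[0.45,-0.55,0.1],"twist":-0.2,"jaw":1},{"translation":[0.45,-0.55,0.1],"twist":-0.2,"jaw":1},{"translation":[0.45,-0.55,0.1],"twist":-0.2,"jaw":1},{"translation":[0.45,-0.55,0.1],"twist":-0.2,"jaw":1},{"translation":[0.45,-0.55,0.1],"twist":-0.2,"jaw":1}]' 40; python3 - <<'E'
from h import *
s=manip.sense(); print(s['joint_positions'].round(3), R.from_quat(s['eef_rot']).as_matrix()[:,1])
E
```

```text
clock: 1.3
ee_pos: [402.1, 350.8, 265.4]
eef_rot: [0.291, 0.957, 0.0, -0.0]
contact_force: [-0.0, 1.0, -0.4]
gripper_width: 0.997
grip_force: 0.0
[-1.057  0.117  0.285  1.831 -0.036  1.198  0.219] [5.56999691e-01 8.30512641e-01 3.11697543e-04]
```

```bash
python3 -m crank '[{"translation":[0.413,-0.617,-0.02],"twist":-0.52,"jaw":1},{"translation":[0.413,-0.617,-0.02],"twist":-0.52,"jaw":1},{"translation":[0.413,-0.617,-0.02],"twist":-0.52,"jaw":1},{"translation":[0.413,-0.617,-0.02],"twist":-0.52,"jaw":1},{"translation":[0.413,-0.617,-0.02],"twist":-0.52,"jaw":1},{"translation":[0.413,-0.617,-0.02],"twist":-0.52,"jaw":1},{"translation":[0.413,-0.617,-0.02],"twist":-0.52,"jaw":1},{"translation":[0.413,-0.617,-0.02],"twist":-0.52,"jaw":1},{"translation":[0.413,-0.617,-0.02],"twist":-0.52,"jaw":1}]'; python3 - <<'E'
from h import *
print(manip.tips_ahead)
c=cam('scene'); cv2.imwrite('pics/b1.png',cv2.resize(c['img'][100:260,240:440],None,fx=3.6,fy=3.6)[:,:,::-1])
E
```

```text
clock: 2.42
ee_pos: [608.4, 45.5, 254.9]
eef_rot: [0.645, 0.764, 0.0, -0.001]
contact_force: [-0.1, -0.5, 0.6]
gripper_width: 0.997
grip_force: 0.0
22.0
```

View pics/b1.png

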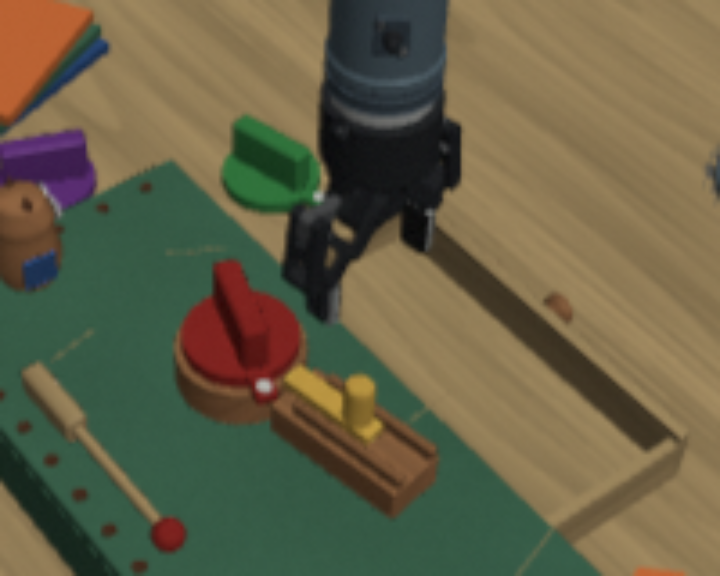

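The picture shows the open gripper above the bolt grip (360,400 in the crop), with the closing line across the bolt. Next I go down and close on the grip.

```bash
python3 -m crank '[{"translation":[0,0,-0.08],"twist":0,"jaw":1},{"translation":[0,0,-0.14],"twist":0,"jaw":1},{"translation":[0,0,-0.17],"twist":0,"jaw":1},{"translation":[0,0,-0.17],"twist":0,"jaw":1},{"translation":[0,0,-0.17],"twist":0,"jaw":0},{"translation":[0,0,-0.17],"twist":0,"jaw":0},{"translation":[0,0,-0.17],"twist":0,"jaw":0},{"translation":[0,0,-0.17],"twist":0,"jaw":0},{"translation":[0,0,-0.17],"twist":0,"jaw":0},{"translation":[0,0,-0.17],"twist":0,"jaw":0}]' 40
```

```text
clock: 3.72
ee_pos: [609.1, 41.7, 170.4]
eef_rot: [0.647, 0.762, -0.0, -0.0]
contact_force: [0.4, -0.3, 0.0]
gripper_width: 0.0
grip_force: 0.0
```

```bash
python3 - <<'E'
from h import *
c=cam('scene');d=cam('top')
a=cv2.resize(c['img'][150:250,280:380],None,fx=4,fy=4); b=cv2.resize(d['img'][150:250,230:330],None,fx=4,fy=4)
cv2.imwrite('pics/b2.png',np.hstack([a,b])[:,:,::-1]); print(proj(c,[609,42,152]),proj(d,[609,42,152]))
E
```

```text
[339.20747514 211.6979788 ] [278.20100967 203.7466235 ]
```

View pics/b2.png

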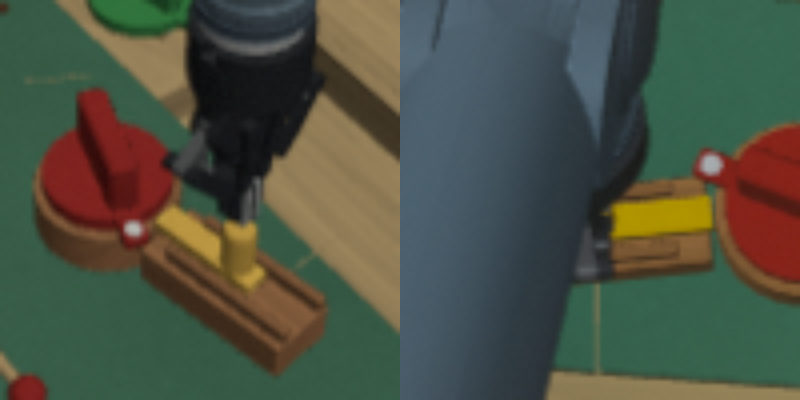

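```bash
python3 - <<'E'
from h import *
c=cam('scene');d=cam('top');s=manip.sense()
print(s['gripper_width'],s['grip_force'],s['contact_force'])
for p in ([608.4,45.5,245],[608.4,45.5,233]): q=proj(c,p); print('b1crop',(q-[240,100])*3.6)
for z in (148,160,178): q=proj(c,[609,42,z]); r=proj(d,[609,42,z]); print(z,'b2crop',(q-[280,150])*4,(r-[230,150])*4+[400,0])
print(plane(c,342.5,205.5,148),plane(c,342.5,205.5,178))
E
```

```text
-0.0012046755359846437 0.0 [ 0.85260679 -0.11844772 -0.0204732 ]
b1crop [366.9122033  317.95090534]
b1crop [366.07917248 329.73917961]
148 b2crop [236.56499802 250.68967246] [593.28940561 216.5525151 ]
160 b2crop [237.36368312 238.93787719] [591.8231077  211.82155116]
178 b2crop [238.58445183 220.97557416] [589.5649757  204.53575952]
[586.21602464  27.82421032 148.        ] [603.60411031  47.06929446 178.        ]
```

Expected tips project at row 250 of this crop but appear near row 222, level with the top of the grip. They closed either above the grip or behind it. A small downward probe will tell which.

```bash
python3 -m crank '[{"translation":[0,0,-0.004],"twist":0,"jaw":0},{"translation":[0,0,-0.008],"twist":0,"jaw":0},{"translation":[0,0,-0.008],"twist":0,"jaw":0}]'
```

```text
clock: 4.3
ee_pos: [608.8, 41.8, 166.0]
eef_rot: [0.647, 0.762, -0.0, -0.0]
contact_force: [1.4, 0.3, 0.3]
gripper_width: -0.001
grip_force: 0.0
```

```bash
python3 -m crank '[{"translation":[0,0,0.008],"twist":0,"jaw":1},{"translation":[0,0,0.008],"twist":0,"jaw":1},{"translation":[0,0,0.008],"twist":0,"jaw":1},{"translation":[0,0,0.008],"twist":0,"jaw":1},{"translation":[0,0,0.008],"twist":0,"jaw":1},{"translation":[0,0,0.008],"twist":0,"jaw":1}]';python3 - <<'E'
from h import *
c=cam('scene')
cv2.imwrite('pics/b3.png',cv2.resize(c['img'][150:240,285:405],None,fx=6.5,fy=6.5,interpolation=cv2.INTER_CUBIC)[:,:,::-1])
s=manip.sense();r=R.from_quat(s['eef_rot']).as_matrix()
for k in(-42,0,42):
  p=s['ee_pos']+r@[0,k,9]; print(k,p.round(),((proj(c,p)-[285,150]+.5)*6.5).round())
for p in ([609,42,178],[609,42,140]): print(((proj(c,p)-[285,150]+.5)*6.5).round())
E
```

```text
clock: 5.05
ee_pos: [609.1, 41.8, 170.3]
eef_rot: [0.647, 0.762, -0.0, -0.0]
contact_force: [0.3, 0.6, 0.3]
gripper_width: 0.999
grip_force: 0.0
-42 [568.  35. 161.] [425. 333.]
0 [609.  42. 161.] [356. 389.]
42 [651.  49. 161.] [285. 447.]
[358. 362.]
[354. 423.]
```

View pics/b3.png

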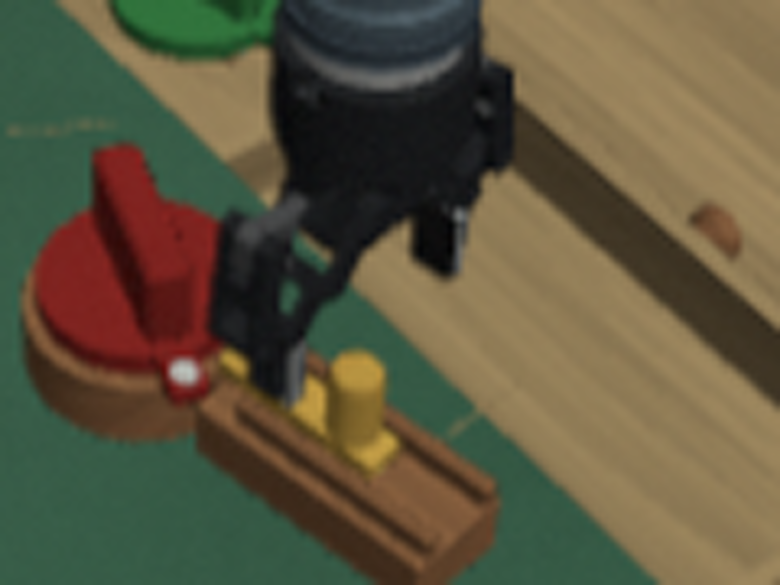

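```bash
python3 - <<'E'
from h import *
c=cam('scene');d=cam('top');s=manip.sense();r=R.from_quat(s['eef_rot']).as_matrix()
print('base ring',plane(c,469,153,0), proj(c,[0,0,0]))
for k in(-42,42):
  for off in ([0,0,0],[0,0,30],[-24,-18,0]):
    p=s['ee_pos']+r@[0,k,9]+off; print(k,off,((proj(d,p)-[230,140]+.5)*6).round())
cv2.imwrite('pics/b4.png',cv2.resize(d['img'][140:240,230:350],None,fx=6,fy=6,interpolation=cv2.INTER_CUBIC)[:,:,::-1])
E
```

```text
base ring [-0.20287892  5.9568285   0.        ] [467.63615402 152.0713298 ]
-42 [0, 0, 0] [300. 490.]
-42 [0, 0, 30] [294. 474.]
-42 [-24, -18, 0] [343. 557.]
42 [0, 0, 0] [282. 272.]
42 [0, 0, 30] [277. 250.]
42 [-24, -18, 0] [325. 337.]
```

View pics/b4.png

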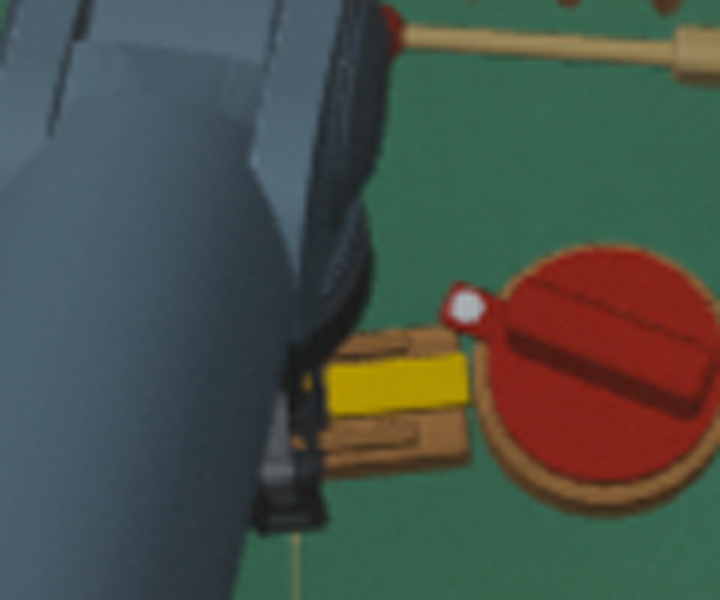

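Horizontally the fingers are right: finger column about 292 against 297 expected. The tips therefore stand about 28 mm higher than the stated 22 mm ahead would put them, and they closed above the grip. I'll go 18 mm lower and close again.

```bash
python3 -m crank '[{"translation":[0,0,-0.02],"twist":0,"jaw":1},{"translation":[0,0,-0.036],"twist":0,"jaw":1},{"translation":[0,0,-0.036],"twist":0,"jaw":1},{"translation":[0,0,-0.036],"twist":0,"jaw":0},{"translation":[0,0,-0.036],"twist":0,"jaw":0},{"translation":[0,0,-0.036],"twist":0,"jaw":0},{"translation":[0,0,-0.036],"twist":0,"jaw":0},{"translation":[0,0,-0.036],"twist":0,"jaw":0}]' 40
```

```text
clock: 6.2
ee_pos: [609.0, 41.7, 152.9]
eef_rot: [0.647, 0.762, 0.0, -0.0]
contact_force: [-1.9, 0.2, 4.0]
gripper_width: 0.241
grip_force: 39.1
```

```bash
python3 -m crank '[{"translation":[-0.004,0.024,0],"twist":0,"jaw":0},{"translation":[-0.008,0.047,0],"twist":0,"jaw":0},{"translation":[-0.012,0.071,0],"twist":0,"jaw":0},{"translation":[-0.015,0.09,0],"twist":0,"jaw":0},{"translation":[-0.016,0.094,0],"twist":0,"jaw":0},{"translation":[-0.016,0.094,0],"twist":0,"jaw":0}]' 40
```

```text
clock: 6.95
ee_pos: [601.6, 85.0, 152.8]
eef_rot: [0.648, 0.762, -0.002, 0.002]
contact_force: [-0.8, -6.9, 5.0]
gripper_width: 0.24
grip_force: 39.5
```

```bash
python3 -m crank '[{"translation":[-0.001,0.006,0],"twist":0,"jaw":0},{"translation":[-0.001,0.006,0],"twist":0,"jaw":0},{"translation":[-0.001,0.006,0],"twist":0,"jaw":0}]' 40; python3 - <<'E'
from m import *
d=cam('top')
b,_=blobs(d,(20,150,110),(32,255,255),(240,165,330,235)); print(b); print([plane(d,x[0][0]+x[0][2],x[1][1],137).round(1) for x in b])
E
```

```text
clock: 7.32
ee_pos: [601.6, 85.0, 152.8]
eef_rot: [0.649, 0.761, -0.003, 0.004]
contact_force: [-0.2, -9.8, 3.8]
gripper_width: 0.238
grip_force: 39.4
[([263, 200, 27, 12, 228], [276.0, 205.5])]
[array([610.1,  16. , 137. ])]
```

```bash
python3 -m crank '[{"translation":[-0.002,0.015,0],"twist":0,"jaw":0},{"translation":[-0.003,0.02,0],"twist":0,"jaw":0},{"translation":[-0.003,0.02,0],"twist":0,"jaw":0},{"translation":[-0.003,0.02,0],"twist":0,"jaw":0}]' 60; python3 - <<'E'
from m import *
d=cam('top')
b,k=blobs(d,(20,120,90),(34,255,255),(240,165,330,235)); print(b,[plane(d,x[0][0]+x[0][2],x[1][1],137).round(1) for x in b])
E
```

```text
clock: 7.88
ee_pos: [601.6, 85.1, 152.9]
eef_rot: [0.651, 0.759, -0.006, 0.008]
contact_force: [1.8, -21.3, 2.8]
gripper_width: 0.226
grip_force: 58.7
[([262, 200, 27, 12, 245], [275.7, 205.7])] [array([609.5,  18.3, 137. ])]
```

```bash
python3 -m crank '[{"translation":[0.002,-0.028,0],"twist":0,"jaw":0},{"translation":[0.002,-0.028,0],"twist":0,"jaw":1},{"translation":[0.002,-0.028,0],"twist":0,"jaw":1},{"translation":[0.002,-0.028,0],"twist":0,"jaw":1},{"translation":[0.002,-0.028,0],"twist":0,"jaw":1},{"translation":[0.002,-0.028,0],"twist":0,"jaw":1},{"translation":[0.002,-0.028,0.08],"twist":0,"jaw":1},{"translation":[0.002,-0.028,0.15],"twist":-0.1,"jaw":1},{"translation":[0.002,-0.028,0.22],"twist":-0.2,"jaw":1},{"translation":[0.04,-0.14,0.22],"twist":-0.31,"jaw":1},{"translation":[0.058,-0.26,0.22],"twist":-0.31,"jaw":1},{"translation":[0.058,-0.358,0.22],"twist":-0.31,"jaw":1},{"translation":[0.058,-0.358,0.22],"twist":-0.31,"jaw":1},{"translation":[0.058,-0.358,0.22],"twist":-0.31,"jaw":1}]' 60; python3 - <<'E'
from m import *
d=cam('top');c=cam('scene')
b,k=blobs(d,(20,120,90),(34,255,255),(240,165,330,235)); print(b)
print(blobs(c,(20,120,90),(34,255,255),(290,165,390,245))[0])
r=R.from_quat(manip.sense()['eef_rot']).as_matrix()[:,1];print(np.degrees(np.arctan2(r[1],r[0])))
E
```

```text
clock: 9.68
ee_pos: [628.1, -76.8, 262.2]
eef_rot: [0.812, 0.584, 0.0, -0.0]
contact_force: [0.4, 0.6, 0.5]
gripper_width: 1.002
grip_force: 0.0
[([252, 199, 26, 14, 247], [263.2, 205.8])]
[([331, 209, 28, 23, 283], [346.5, 219.7])]
-18.36134713929454
```

```bash
python3 -m crank '[{"translation":[0,0,-0.1],"twist":0,"jaw":1},{"translation":[0,0,-0.19],"twist":0,"jaw":1},{"translation":[0,0,-0.225],"twist":0,"jaw":1},{"translation":[0,0,-0.245],"twist":0,"jaw":1},{"translation":[0,0,-0.245],"twist":0,"jaw":1},{"translation":[0,0,-0.245],"twist":0,"jaw":0},{"translation":[0,0,-0.245],"twist":0,"jaw":0},{"translation":[0,0,-0.245],"twist":0,"jaw":0},{"translation":[0,0,-0.245],"twist":0,"jaw":0},{"translation":[0,0,-0.245],"twist":0,"jaw":0},{"translation":[0,0,-0.245],"twist":0,"jaw":0}]' 50; python3 - <<'E'
from m import *
print(manip.sense()['ft_torque'])
E
```

```text
clock: 11.15
ee_pos: [628.7, -77.4, 140.6]
eef_rot: [0.812, 0.584, 0.001, 0.0]
contact_force: [-0.3, 0.4, 3.3]
gripper_width: 0.252
grip_force: 50.1
[-0.04353201 -0.0437374   0.01929358]
```

```bash
python3 -m crank '[{"translation":[0,0,0],"twist":0.08,"jaw":0},{"translation":[0,0,0],"twist":0.16,"jaw":0},{"translation":[0,0,0],"twist":0.24,"jaw":0},{"translation":[0,0,0],"twist":0.32,"jaw":0},{"translation":[0,0,0],"twist":0.4,"jaw":0},{"translation":[0,0,0],"twist":0.44,"jaw":0},{"translation":[0,0,0],"twist":0.44,"jaw":0}]' 60; cat > st.py <<'E'
from h import *
s=manip.sense(); r=R.from_quat(s['eef_rot']).as_matrix()[:,1]
print(s['ft_torque'].round(2),s['contact_force'].round(1),'theta',np.degrees(np.arctan2(r[1],r[0])).round(1),s['joint_positions'].round(2))
E
python3 st.py
```

```text
clock: 12.02
ee_pos: [628.6, -77.4, 140.6]
eef_rot: [0.566, 0.824, 0.0, 0.0]
contact_force: [-0.0, -0.4, 4.5]
gripper_width: 0.246
grip_force: 58.8
[0.01 0.04 0.16] [-0.  -0.4  4.5] theta 21.0 [-0.36  0.47  0.53  1.73 -0.27  1.02  0.64]
```

Turned 39.4° with no stop yet. I continue in small increments and watch the torque.

```bash
for i in 1 2 3 4 5; do :; done; python3 -m crank '[{"translation":[0,0,0],"twist":0.04,"jaw":0},{"translation":[0,0,0],"twist":0.08,"jaw":0},{"translation":[0,0,0],"twist":0.12,"jaw":0},{"translation":[0,0,0],"twist":0.12,"jaw":0}]' 60 >/dev/null; python3 st.py; python3 -m crank '[{"translation":[0,0,0],"twist":0.04,"jaw":0},{"translation":[0,0,0],"twist":0.08,"jaw":0},{"translation":[0,0,0],"twist":0.12,"jaw":0},{"translation":[0,0,0],"twist":0.12,"jaw":0}]' >/dev/null; python3 st.py
```

```text
[0.05 0.03 0.15] [-1.   0.1  5.2] theta 31.8 [-0.33  0.46  0.49  1.73 -0.25  1.02  0.81]
[0.06 0.06 0.11] [0.  0.3 4.8] theta 42.6 [-0.3   0.45  0.45  1.72 -0.23  1.02  0.98]
```

```bash
python3 -m crank '[{"translation":[0,0,0],"twist":0.04,"jaw":0},{"translation":[0,0,0],"twist":0.08,"jaw":0},{"translation":[0,0,0],"twist":0.08,"jaw":0}]' >/dev/null; python3 st.py; python3 -m crank '[{"translation":[0,0,0],"twist":0.04,"jaw":0},{"translation":[0,0,0],"twist":0.08,"jaw":0},{"translation":[0,0,0],"twist":0.08,"jaw":0}]' >/dev/null; python3 st.py
```

```text
[ 0.42 -0.38 -1.98] [1.9 3.1 4.7] theta 49.3 [-0.28  0.45  0.42  1.72 -0.22  1.01  1.09]
[ 0.46 -0.51 -4.16] [2.  3.8 4.6] theta 55.9 [-0.26  0.44  0.4   1.72 -0.21  1.01  1.19]
```

```bash
python3 -m crank '[{"translation":[0,0,0],"twist":0.04,"jaw":0},{"translation":[0,0,0],"twist":0.08,"jaw":0},{"translation":[0,0,0],"twist":0.08,"jaw":0}]' >/dev/null; python3 st.py
```

```text
[ 1.19  0.19 -5.67] [-1.4  4.4 11.2] theta 62.5 [-0.24  0.44  0.38  1.72 -0.2   1.01  1.31]
```

The torque rises from θ≈46°, so the stop is there at about 1.1 rad. I back off to a light preload.

```bash
python3 -m crank '[{"translation":[0,0,0],"twist":-0.06,"jaw":0},{"translation":[0,0,0],"twist":-0.12,"jaw":0},{"translation":[0,0,0],"twist":-0.12,"jaw":0}]' >/dev/null; python3 st.py; python3 -m crank '[{"translation":[0,0,0],"twist":-0.03,"jaw":0},{"translation":[0,0,0],"twist":-0.03,"jaw":0}]'; python3 st.py
```

```text
[ 0.15 -0.39 -0.75] [2.6 0.9 6.4] theta 53.3 [-0.27  0.45  0.41  1.72 -0.21  1.01  1.15]
clock: 14.78
ee_pos: [629.4, -76.6, 141.1]
eef_rot: [0.339, 0.941, 0.002, 0.001]
contact_force: [0.1, 1.0, 5.6]
gripper_width: 0.248
grip_force: 82.6
[ 0.64 -0.08 -1.64] [0.1 1.  5.6] theta 50.3 [-0.27  0.45  0.42  1.72 -0.21  1.01  1.1 ]
```

```bash
python3 -m crank '[{"translation":[0,0,0.006],"twist":0,"jaw":0},{"translation":[0,0,0.012],"twist":0,"jaw":0},{"translation":[0,0,0.018],"twist":0,"jaw":0},{"translation":[0,0,0.018],"twist":0,"jaw":0}]' ; python3 st.py
```

```text
clock: 15.28
ee_pos: [627.4, -76.0, 142.3]
eef_rot: [0.338, 0.941, -0.0, -0.0]
contact_force: [10.1, 0.7, -21.0]
gripper_width: 0.249
grip_force: 80.9
[ 0.18 -2.72 -1.69] [ 10.1   0.7 -21. ] theta 50.4 [-0.28  0.44  0.42  1.72 -0.21  1.02  1.1 ]
```

```bash
python3 -m crank '[{"translation":[0,0,-0.014],"twist":0,"jaw":0},{"translation":[0,0,-0.014],"twist":-0.02,"jaw":0},{"translation":[0,0,-0.014],"twist":-0.02,"jaw":0}]' >/dev/null; python3 st.py;  python3 -m crank '[{"translation":[0,0,0],"twist":-0.02,"jaw":0},{"translation":[0,0,0],"twist":-0.02,"jaw":0}]' >/dev/null; python3 st.py; python3 -m crank '[{"translation":[0,0,0],"twist":-0.02,"jaw":0},{"translation":[0,0,0],"twist":-0.02,"jaw":0}]' ; python3 st.py
```

```text
[ 0.62 -0.64 -0.78] [2.1 2.6 0.4] theta 49.0 [-0.28  0.45  0.43  1.72 -0.21  1.02  1.08]
[ 0.65 -0.84 -0.13] [ 3.4  2.7 -0.8] theta 47.3 [-0.28  0.45  0.43  1.72 -0.22  1.02  1.05]
clock: 16.15
ee_pos: [627.8, -77.3, 141.6]
eef_rot: [0.38, 0.925, -0.0, -0.0]
contact_force: [3.0, 1.3, -0.8]
gripper_width: 0.249
grip_force: 64.7
[ 0.49 -0.73 -0.11] [ 3.   1.3 -0.8] theta 45.3 [-0.29  0.45  0.44  1.72 -0.22  1.02  1.02]
```

```bash
python3 -m crank '[{"translation":[0,0,0],"twist":0.016,"jaw":0},{"translation":[0,0,0.006],"twist":0.016,"jaw":0},{"translation":[0,0,0.012],"twist":0.016,"jaw":0},{"translation":[0,0,0.018],"twist":0.016,"jaw":0},{"translation":[0,0,0.018],"twist":0.016,"jaw":0}]' ; python3 st.py
```

```text
clock: 16.77
ee_pos: [627.9, -76.8, 151.1]
eef_rot: [0.368, 0.93, 0.0, -0.0]
contact_force: [1.9, 4.7, -3.0]
gripper_width: 0.246
grip_force: 64.8
[ 1.   -0.67 -0.17] [ 1.9  4.7 -3. ] theta 46.8 [-0.29  0.44  0.44  1.72 -0.21  1.04  1.04]
```

The knob rises freely, 10 mm at about its own weight. I lift it clear and carry it over the drawer at about (447,-12).

```bash
python3 -m crank '[{"translation":[0,0,0.03],"twist":0,"jaw":0},{"translation":[0,0,0.08],"twist":0,"jaw":0},{"translation":[0,0,0.14],"twist":0,"jaw":0},{"translation":[0,0,0.2],"twist":0,"jaw":0},{"translation":[0,0,0.2],"twist":0,"jaw":0},{"translation":[-0.06,0.02,0.2],"twist":0,"jaw":0},{"translation":[-0.14,0.05,0.2],"twist":0,"jaw":0},{"translation":[-0.22,0.08,0.2],"twist":0,"jaw":0},{"translation":[-0.3,0.11,0.2],"twist":0,"jaw":0},{"translation":[-0.362,0.13,0.2],"twist":0,"jaw":0},{"translation":[-0.362,0.13,0.2],"twist":0,"jaw":0},{"translation":[-0.362,0.13,0.2],"twist":0,"jaw":0}]' ; python3 st.py; python3 - <<'E'
from m import *
c=cam('scene')
cv2.imwrite('pics/b5.png',cv2.resize(c['img'][90:290,240:460],None,fx=3,fy=3,interpolation=cv2.INTER_CUBIC)[:,:,::-1])
E
```

```text
clock: 18.27
ee_pos: [446.6, -13.4, 250.1]
eef_rot: [0.369, 0.93, -0.001, -0.0]
contact_force: [-0.2, 0.3, -1.7]
gripper_width: 0.248
grip_force: 58.9
[-0.04 -0.01  0.01] [-0.2  0.3 -1.7] theta 46.7 [-0.48 -0.06  0.41  2.04  0.03  1.16  0.73]
```

View pics/b5.png

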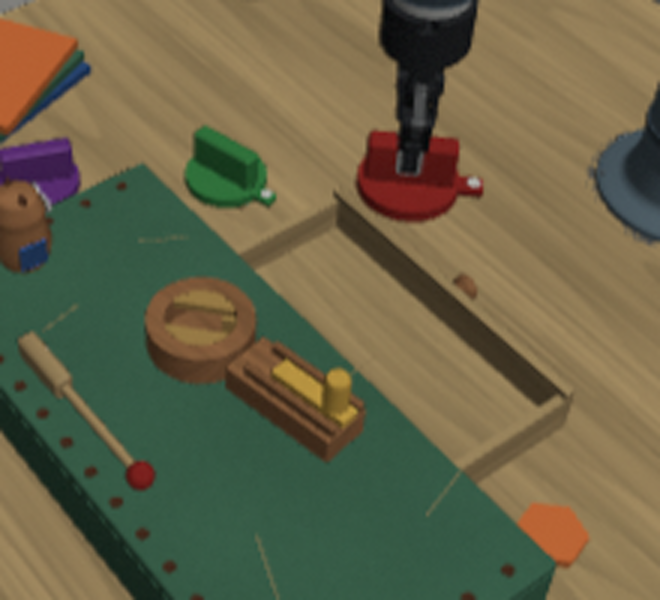

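The knob is held upright over the drawer, its socket is empty, and the bolt is back. Now I lower it.

```bash
python3 -m crank '[{"translation":[0,0,-0.08],"twist":0,"jaw":0},{"translation":[0,0,-0.16],"twist":0,"jaw":0},{"translation":[0,0,-0.24],"twist":0,"jaw":0},{"translation":[0,0,-0.31],"twist":0,"jaw":0},{"translation":[0,0,-0.35],"twist":0,"jaw":0},{"translation":[0,0,-0.37],"twist":0,"jaw":0},{"translation":[0,0,-0.37],"twist":0,"jaw":0}]' ; python3 st.py; python3 -m crank '[{"translation":[0,0,-0.006],"twist":0,"jaw":0},{"translation":[0,0,-0.012],"twist":0,"jaw":0},{"translation":[0,0,-0.012],"twist":0,"jaw":0}]' ; python3 st.py
```

```text
clock: 19.2
ee_pos: [447.3, -12.8, 65.4]
eef_rot: [0.368, 0.93, -0.001, -0.0]
contact_force: [0.2, 0.5, -1.2]
gripper_width: 0.242
grip_force: 58.8
[0.01 0.03 0.05] [ 0.2  0.5 -1.2] theta 46.8 [-0.44  0.23  0.41  2.21 -0.13  0.73  0.87]
clock: 19.58
ee_pos: [447.3, -12.1, 60.2]
eef_rot: [0.368, 0.93, 0.0, 0.0]
contact_force: [-1.1, 0.4, -2.0]
gripper_width: 0.241
grip_force: 58.8
[-0.01  0.07 -0.02] [-1.1  0.4 -2. ] theta 46.8 [-0.44  0.24  0.41  2.21 -0.14  0.72  0.88]
```

```bash
python3 -m crank '[{"translation":[0,0,-0.004],"twist":0,"jaw":0},{"translation":[0,0,-0.006],"twist":0,"jaw":0},{"translation":[0,0,-0.006],"twist":0,"jaw":0}]' >/dev/null; python3 st.py; python3 -m crank '[{"translation":[0,0,-0.003],"twist":0,"jaw":0},{"translation":[0,0,-0.004],"twist":0,"jaw":0},{"translation":[0,0,-0.004],"twist":0,"jaw":0}]' ; python3 st.py
```

```text
[-0.02  0.05 -0.03] [ 0.1 -0.3 -1. ] theta 46.8 [-0.44  0.24  0.41  2.21 -0.15  0.71  0.89]
clock: 20.32
ee_pos: [447.9, -12.3, 56.5]
eef_rot: [0.368, 0.93, 0.0, -0.0]
contact_force: [-2.3, -0.2, 11.6]
gripper_width: 0.246
grip_force: 60.4
[0.04 1.09 0.03] [-2.3 -0.2 11.6] theta 46.8 [-0.44  0.24  0.41  2.21 -0.15  0.71  0.89]
```

Floor contact came at 56.5 mm, as predicted. I ease off 1 mm, open gradually and retreat upward.

```bash
python3 -m crank '[{"translation":[0,0,0.002],"twist":0,"jaw":0.3},{"translation":[0,0,0.002],"twist":0,"jaw":0.4},{"translation":[0,0,0.002],"twist":0,"jaw":0.55},{"translation":[0,0,0.002],"twist":0,"jaw":0.7},{"translation":[0,0,0.002],"twist":0,"jaw":0.85},{"translation":[0,0,0.002],"twist":0,"jaw":1},{"translation":[0,0,0.002],"twist":0,"jaw":1},{"translation":[0,0,0.002],"twist":0,"jaw":1},{"translation":[0,0,0.03],"twist":0,"jaw":1},{"translation":[0,0,0.08],"twist":0,"jaw":1},{"translation":[0,0,0.18],"twist":0,"jaw":1},{"translation":[0,0,0.3],"twist":0,"jaw":1},{"translation":[-0.05,0.2,0.4],"twist":0,"jaw":1},{"translation":[-0.05,0.4,0.4],"twist":0,"jaw":1},{"translation":[-0.05,0.6,0.4],"twist":0,"jaw":1},{"translation":[-0.05,0.6,0.4],"twist":0,"jaw":1},{"translation":[-0.05,0.6,0.4],"twist":0,"jaw":1}]'; python3 - <<'E'
from m import *
c=cam('scene')
cv2.imwrite('pics/b6.png',cv2.resize(c['img'][90:330,220:460],None,fx=2.5,fy=2.5,interpolation=cv2.INTER_CUBIC)[:,:,::-1])
E
```

```text
clock: 22.45
ee_pos: [422.0, 289.7, 256.4]
eef_rot: [0.368, 0.93, 0.001, 0.001]
contact_force: [1.6, -0.6, 0.1]
gripper_width: 1.0
grip_force: 0.0
```

View pics/b6.png

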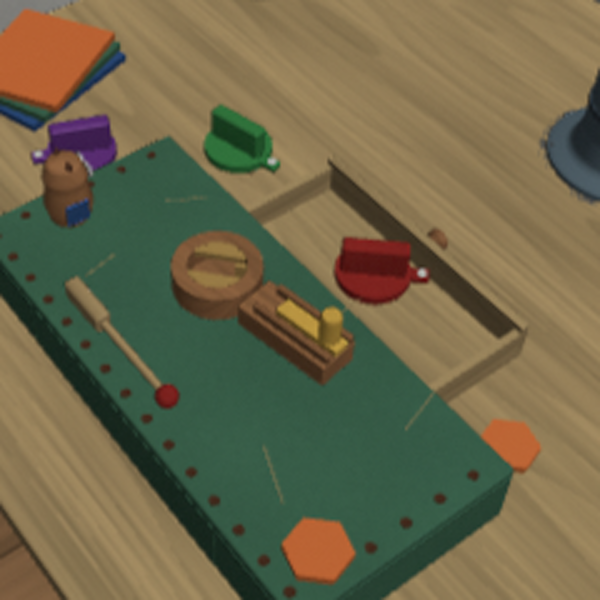

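The knob sits in the drawer at (373,270), the bolt is back at (330,328), and the owl, mallet and both tiles are undisturbed. The gripper is clear of everything.

```bash
python3 -c "
from workcell import manip
print(manip.hand_in())"
```

```text
the job is handed in; nothing more can be done
None
```

I handed the job in at about 22.5 s, with the bolt slid fully back, the knob resting in the drawer, and the owl, mallet and tiles where they were; no pass/fail result came back.

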